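# Lay out the soldering bench for the next board

## Robot

A 7-joint arm with a two-finger parallel gripper is mounted at the origin on the work surface. World frame = base frame: x ahead of the robot, y to its left, z up, the work surface at z = 0. Lengths are in m, angles in degrees, forces in N, time in s.
With the tool pointing down it reaches from about 0.35 to 0.775 m from the base axis. Payload 3.1 kg.
Tool frame: the origin (TCP) lies at the very end of the fingers, on their centre line; the grasp point (between the pads) lies 19 mm behind it; z points along the fingers, y is the direction in which the jaws open and shut (so a half turn about z gives the same grasp; the last joint's range is limited). The gripper opens to 85 mm and grips with 20 to 120 N. Pads are 22 mm wide; open, the fingers measure 114 mm over their backs; the gripper's body (76 mm by 85 mm) begins 54 mm behind the grasp point. The pads swing forward as they close: fully open they stand 13 mm farther back than shut.
Start: joints at [-78.822, 17.813, 0.802, 86.603, -0.252, 75.585, -1.558], TCP at [0.129, 0.535, 0.231] pointing down, gripper open.
Joint ranges: [-154.91, 154.91], [-16.99, 109.72], [-72.82, 74.43], [7.12, 147.25], [-82.49, 262.49], [11.32, 116.49], [-174.64, 174.64]. Speed limits (degrees/s): [159.86, 159.86, 180, 180, 180, 180, 180].

## Interface

Orientations are given as [roll, pitch, yaw] about the fixed x, y, z axes, in that order (R = Rz(yaw) Ry(pitch) Rx(roll)).
In Python, from bench import arm gives the robot as it stands.
- The arm moves only by the shell command python3 -m jog 'ROWS' [FORCE]. ROWS is a JSON object of lists of equal length, an entry for each row: "delta_pos": the shift along the tool's x, y, z in units of 40 mm (1.0 is 40 mm), a list of three; "roll": the turn about the tool's z in units of 6 degrees (1.0 is 6 degrees); "grip": the closure, from 0 (fully open) to 1 (shut). A call has 1 to 20 rows; each row is the pose to reach, as a shift and turn from the pose commanded when the call began, along the tool's axes at that moment; what a row does not reach only later rows make up. A row lasts 1/12 s, in which the tool goes at most 41.7 mm and 7.16 degrees, less where a joint would pass 70% of its speed; a pose out of reach is approached as far as the arm can. A call with a gripper value outside its range is refused whole. The fingers move at their own pace and stop on an object; FORCE is the grip in N (left out, the last holds). Time passes only in rows, so rows that repeat a pose let the fingers close. It gives the time, the measured TCP pose, the force and the opening at its end, in the units of the state.
- arm.read_state(): the state, without advancing time (a new reading comes with each control period).
- arm.grab_frame(name): name is "scene" or "top" or "wrist"; returns the picture (480x640x3 uint8, blue, green, red); there is no depth.
- arm.camera_params(name): a dict with "vfov" (degrees; the focal length in pixels is half the picture's height over the tangent of half this angle, whatever the lens; pixels are square), "cx", "cy" (the principal point, pixels), "pose" (4x4, takes a point from camera to world coordinates); the wrist camera has in their place "hand_eye" (4x4, takes a point from camera to tool coordinates, whose origin is the TCP and whose axes are the flange's). Camera axes: x right, y down, z forward; pixel columns grow to the right and rows downward; lengths in m; the calibration is good to about 2 mm. A picture is of the moment at which its call begins: read the wrist's pose just before it. camera_params takes no time and is no camera call.
- arm.job_done(): hands the job in, once; it reports no verdict.
The state is a dict: "clock": time; "joint_positions": joint angles; "joint_velocities": joint speeds; "effort": joint torques, N m; "tcp_pos": TCP position; "tool_rot": TCP orientation; "ft_force": force on the tool from outside, world axes, zero at the start; "wrist_torque": the same for the moment, N m; "width": opening from 0.0 (shut) to 1.0 (fully open).
Only numpy, scipy, OpenCV 4.12 (cv2) and the standard library are available. Lean on these libraries where they do the work, as an engineer would, in place of code of your own. Each camera call takes 0.05 s, during which the arm holds its last target.

## Task

Lay out the bench for touching up the next board: set the circuit board in the middle of the grey soldering tile with its long side along the tile's long side, the flux tin on the tile straight behind the board (on its far side, seen from the robot), and the tip-cleaner pot on the mat between the tile and the iron stand, level with the board. The solder reel goes on the mat just off the opposite side of the tile, a couple of fingers' width from its edge and level with the board, with the small braid reel flat and centred on top of it. Everything stands upright; the iron is hot, so touch neither it nor its stand, and leave the tweezers and cutters where they lie.

Things in the scene. Friction and masses are not known exactly. Their poses are not given: they have to be found in the camera images.
- tile: Flat heat-proof soldering tile, light grey, fixed on the red mat: 170 mm (its x, depth) by 200 mm (its y, width), 8 mm thick. Origin at the centre of its underside, on the mat (z = 0). Its x axis points away from the robot and its y axis to the robot's left, apart from a small yaw (up to 0.12 rad).
- iron_stand: Soldering-iron stand with a hot iron in it, fixed. Black base 110 mm (x) by 80 mm (y), 16 mm high; a spring holder with the iron slants up towards the robot, the black handle ending about 120 mm towards the robot (-x) from the origin and 180 mm high, its cord hanging down 30 mm further on. Origin at the centre of the base's underside. It stands about 370 mm to the left or to the right of the tile's centre (differs from start to start) and about 30 mm nearer the robot.
- multimeter: Handheld multimeter lying on its back, fixed: 150 mm (x) by 75 mm (y), 46 mm high at its knob. Origin at the centre of its underside. It lies as far from the tile as the iron stand does, on the other side. Not part of the job.
- board: Small green circuit board, 50 mm (its x) by 80 mm (its y), standing on four brass spacers 14 mm tall near its corners, so the board's bare edges lie 14 to 16.4 mm above what it stands on; connectors on top reach 24 mm. The parts on top stay 3 mm inside the long edges: it can be pinched across the 50 mm width by the middle of its two long edges. Either end may face either way. Origin at the centre of the spacers' feet. 60 g.
- flux_tin: Small round aluminium flux tin with a screw lid, 36 mm diameter, 24 mm high. Origin at the centre of its underside. 50 g.
- cleaner_pot: Tip-cleaner pot: dark steel cup filled with curled brass shavings, 54 mm diameter, straight wall to 36 mm, shavings up to 44 mm. Origin at the centre of its underside. 160 g.
- solder_reel: Reel of solder wire standing on one flange: white flanges 56 mm diameter and 4 mm thick, grey wire between them wound to 51 mm, 46 mm high in all, flat top. Origin at the centre of its underside. 250 g.
- braid_reel: Small reel of copper desoldering braid lying flat: white flanges 44 mm diameter and 3 mm thick, copper between, 16 mm high. Origin at the centre of its underside. 30 g. (The bigger spool of red wire at the back of the bench is another thing and fixed.)
- tweezers: Dark steel tweezers lying on the mat near the robot on the right, 127 mm long, 8 mm high, loose. Origin near the middle; its x axis points to the tips. Not part of the job.
- cutters: Side cutters with black grips lying on the mat near the robot on the left, 115 mm long, 45 mm wide, 12 mm high, loose. Origin near the middle; its x axis points to the jaws. Not part of the job.
There are look-alikes about, which are no part of the job. What is shaped like the board but orange is not meant. There is more than one size of the braid_reel; the one meant has the size given above.

How it is judged (in metres and radians):
At the end, for the whole second after the job is handed in: Tile frame, mm: board x,y ±15, yaw ±0.2 rad; flux tin on tile x 40..72, y ±20; pot on mat, stand side, |y| 140..250, x -50..30; solder reel on mat, other side, |y| 131..195, x ±30; braid reel on it, centres within 12. All upright (0.1 rad), released, at rest (x of board in the frame of tile between -0.015 and 0.015 m and y of board in the frame of tile between -0.015 and 0.015 m and z of board in the frame of tile between 0.005 and 0.011 m and angle between the y axis of board and the y axis of tile, either way round below 0.2 rad and x of flux_tin in the frame of tile between 0.04 and 0.072 m and y of flux_tin in the frame of tile between -0.02 and 0.02 m and z of flux_tin in the frame of tile between 0.005 and 0.011 m and x of cleaner_pot in the frame of tile between -0.05 and 0.03 m and z of cleaner_pot in the frame of tile between -0.003 and 0.003 m and x of solder_reel in the frame of tile between -0.03 and 0.03 m and z of solder_reel in the frame of tile between -0.003 and 0.003 m and ((y of iron_stand in the frame of tile above 0 m and y of cleaner_pot in the frame of tile between 0.14 and 0.25 m and y of solder_reel in the frame of tile between -0.195 and -0.131 m) or (y of iron_stand in the frame of tile below 0 m and y of cleaner_pot in the frame of tile between -0.25 and -0.14 m and y of solder_reel in the frame of tile between 0.131 and 0.195 m)) and horizontal distance between braid_reel and solder_reel below 0.012 m and z of braid_reel in the frame of solder_reel between 0.043 and 0.049 m and angle between each of board, flux_tin, cleaner_pot, solder_reel, braid_reel's own z axis and vertical below 0.1 rad and linear speed of each of board, flux_tin, cleaner_pot, solder_reel, braid_reel below 0.02 m/s); the robot touches nothing.
It fails at once if something touches the hot iron or its stand (contact force between iron_stand and anything else above 0.5 N).
It fails at once if the tweezers are shifted by more than 20 mm (distance of tweezers from where it was at the start of the episode above 0.02 m).
It fails at once if the cutters are shifted by more than 20 mm (distance of cutters from where it was at the start of the episode above 0.02 m).
It also fails if it takes over 112 s, if anything falls off the work surface, if the arm or the gripper's body presses on something with over 40 N, if the wrist force passes 120 N, or if a joint passes its speed limit or range.

## Working session

There is one attempt and no reset: what is moved stays moved. The work goes in short steps, Python scripts to look and compute and a shell command to move; the robot and the scene stay as the last step left them, time stands still between calls to the robot, and variables do not carry over. Pictures are saved under pics/ and viewed, and the job is handed in when it is done.

```bash
ls; mkdir -p pics; python3 - <<'E'
from bench import arm
import cv2
s=arm.read_state();print({k:s[k] for k in('clock','tcp_pos','tool_rot','width','ft_force')})
for n in("scene","top","wrist"):
    f=arm.grab_frame(n);cv2.imwrite(f"pics/{n}0.png",f);print(n,arm.camera_params(n))
E
```

```text
pics
{'clock': 0.0, 'tcp_pos': array([0.12885952, 0.53393632, 0.23020564]), 'tool_rot': array([-1.79862615e+02,  6.11244138e-03,  1.66432532e+02]), 'width': 0.9974899991236342, 'ft_force': array([-0.02512977,  0.23226992, -0.3265471 ])}
scene {'vfov': 54.920057050724154, 'cx': 311.85945528901533, 'cy': 236.05368609710888, 'pose': array([[ 0.13542659,  0.60438049, -0.78510118,  1.34232744],
       [ 0.99068758, -0.07135494,  0.11595945, -0.20245526],
       [ 0.01406278, -0.79349398, -0.6084156 ,  0.65608551],
       [ 0.        ,  0.        ,  0.        ,  1.        ]])}
top {'vfov': 43.6450461332027, 'cx': 313.67817335269865, 'cy': 241.40504162037072, 'pose': array([[-0.00187118, -0.9817263 ,  0.1902892 ,  0.26925309],
       [-0.99995988,  0.00350382,  0.00824369, -0.05764931],
       [-0.00875979, -0.19026614, -0.98169347,  1.33192109],
       [ 0.        ,  0.        ,  0.        ,  1.        ]])}
wrist {'vfov': 62.06205236403838, 'cx': 323.6252551948474, 'cy': 235.77356141411045, 'hand_eye': array([[ 1.60905358e-04, -9.61313457e-01, -2.75456733e-01,
         7.07334735e-02],
       [ 9.99999908e-01,  2.64036890e-04, -3.37319299e-04,
        -9.62886218e-04],
       [ 3.97000320e-04, -2.75456653e-01,  9.61313411e-01,
        -1.42310755e-01],
       [ 0.00000000e+00,  0.00000000e+00,  0.00000000e+00,
         1.00000000e+00]])}
```

View pics/top0.png

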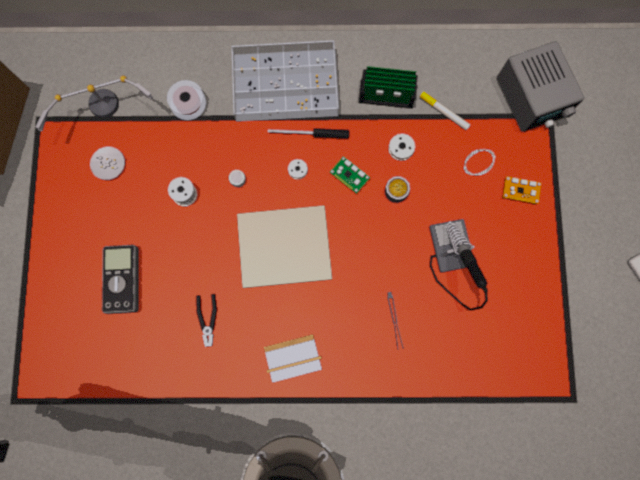

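View pics/scene0.png

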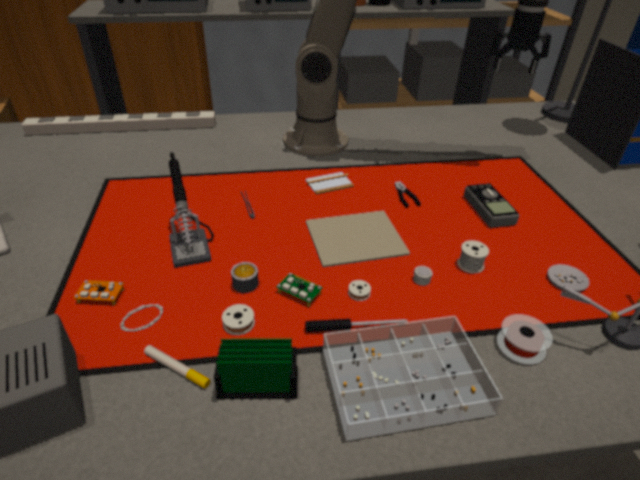

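View pics/wrist0.png

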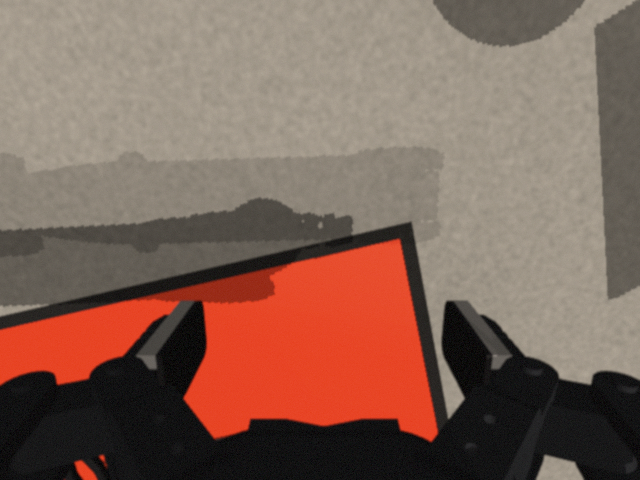

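```bash
cat > h.py <<'E'
import numpy as np,cv2
from bench import arm
def ray(n,u,v,z):
    p=arm.camera_params(n); f=240/np.tan(np.radians(p['vfov']/2))
    T=p['pose']; d=T[:3,:3]@np.array([(u-p['cx'])/f,(v-p['cy'])/f,1]); o=T[:3,3]
    return (o+d*(z-o[2])/d[2])[:3]
def Rt(s): 
    r,p,y=np.radians(s['tool_rot']); from scipy.spatial.transform import Rotation as R
    return R.from_euler('xyz',[r,p,y]).as_matrix()
def wray(s,u,v,z):
    p=arm.camera_params('wrist'); f=240/np.tan(np.radians(p['vfov']/2)); H=p['hand_eye'];R=Rt(s)
    o=R@H[:3,3]+s['tcp_pos']; d=R@H[:3,:3]@np.array([(u-p['cx'])/f,(v-p['cy'])/f,1])
    return o+d*(z-o[2])/d[2]
def wproj(s,P):
    p=arm.camera_params('wrist'); f=240/np.tan(np.radians(p['vfov']/2)); H=p['hand_eye'];R=Rt(s)
    q=H[:3,:3].T@(R.T@(np.array(P)-s['tcp_pos'])-H[:3,3]); return q[:2]/q[2]*f+[p['cx'],p['cy']]
def proj(n,P):
    p=arm.camera_params(n); f=240/np.tan(np.radians(p['vfov']/2));T=p['pose']
    q=T[:3,:3].T@(np.array(P)-T[:3,3]); return q[:2]/q[2]*f+[p['cx'],p['cy']]
E
python3 - <<'E'
from h import *
t=cv2.imread('pics/top0.png')
c=cv2.resize(t[130:300,80:280],None,fx=4,fy=4,interpolation=cv2.INTER_CUBIC)[:600]
cv2.imwrite('pics/c1.png',cv2.resize(t[135:215,150:350],None,fx=4,fy=4,interpolation=cv2.INTER_CUBIC))
cv2.imwrite('pics/c2.png',cv2.resize(t[125:285,330:490],None,fx=3.75,fy=3.75,interpolation=cv2.INTER_CUBIC))
# tile by colour
hsv=cv2.cvtColor(t,cv2.COLOR_BGR2HSV)
m=((hsv[...,1]<120)&(hsv[...,2]>90)).astype(np.uint8)
n,l,st,ce=cv2.connectedComponentsWithStats(m)
for i in range(n):
    if 60<st[i,4]<20000:
        cnt=cv2.findContours((l==i).astype(np.uint8),0,1)[0][0]
        print(st[i],ce[i].round(1),[np.round(q,1) for q in cv2.minAreaRect(cnt)],ray('top',*ce[i],0.0).round(3))
for a,b in((238,213),(324,206),(331,279),(243,287)): print(ray('top',a,b,.008).round(4))
for a,b in((306,217),(382,211),(408,255),(323,263)): print(ray('scene',a,b,.008).round(4))
E
```

```text
[ 96 102  16  12 116] [103.3 107.5] [array([103.5, 107.5]), array([11., 15.]), np.float64(90.0)] [0.853 0.452 0.   ]
[267 129  47   6 169] [289.8 131.3] [array([290. , 131.4]), array([46. ,  3.7]), np.float64(2.4)] [0.791 0.009 0.   ]
[388 133  28  28 548] [401.3 146.6] [array([401.5, 146.5]), array([26.3, 27.1]), np.float64(11.3)] [ 0.752 -0.251  0.   ]
[ 90 146  35  34 940] [107.  162.8] [array([107. , 162.5]), array([33., 34.]), np.float64(90.0)] [0.716 0.435 0.   ]
[463 149  33  27 243] [478.8 161.8] [array([479.1, 161.6]), array([28.6, 28.9]), np.float64(14.0)] [ 0.714 -0.43   0.   ]
[341 157  29  23 160] [354.3 167.8] [array([354.4, 168.2]), array([33.8,  5.8]), np.float64(38.2)] [ 0.701 -0.141  0.   ]
[288 159  20  21 319] [297.4 168.6] [array([297.5, 169. ]), array([20., 19.]), np.float64(90.0)] [ 0.7   -0.009  0.   ]
[228 170  18  17 225] [236.5 177.5] [array([236.5, 177.5]), array([17. , 15.6]), np.float64(45.0)] [0.679 0.132 0.   ]
[167 177  30  30 616] [181.7 191. ] [array([182.3, 191.3]), array([30.4, 25.5]), np.float64(45.0)] [0.647 0.258 0.   ]
[385 176  25  24 207] [3
[... 558 characters left out ...]
.0)] [0.432 0.396 0.   ]
[202 326  12  21 202] [207.3 336. ] [array([207.5, 336. ]), array([20., 11.]), np.float64(90.0)] [0.316 0.188 0.   ]
[ 265  339   57   44 1672] [292.8 360.4] [array([292.7, 360.4]), array([32.7, 52.5]), np.float64(75.3)] [ 0.263 -0.     0.   ]
[133 405  16  16  74] [142.5 412.6] [array([140.9, 412. ]), array([15.5, 14.5]), np.float64(6.3)] [0.154 0.322 0.   ]
[185 424  27  10  85] [197.3 429.1] [array([198.2, 428.1]), array([26.3,  8.4]), np.float64(6.3)] [0.12  0.203 0.   ]
[0.5923 0.1254 0.008 ]
[ 0.6079 -0.0702  0.008 ]
[ 0.4406 -0.0849  0.008 ]
[0.4233 0.1106 0.008 ]
[ 0.4288 -0.0828  0.008 ]
[0.4249 0.1086 0.008 ]
[0.5987 0.1218 0.008 ]
[ 0.6029 -0.0681  0.008 ]
```

View pics/c1.png

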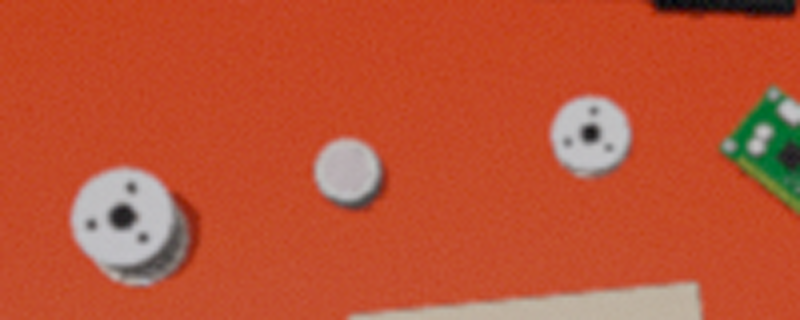

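View pics/c2.png

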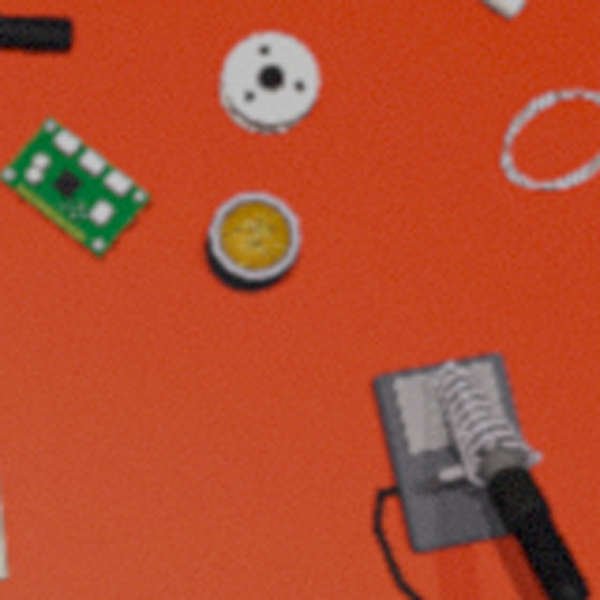

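```bash
cat >> h.py <<'E'
def go(x,y,z,yaw=None,s=None):
    s=s or arm.read_state(); R=Rt(s); d=R.T@(np.array([x,y,z])-s['tcp_pos'])/.04
    r=0 if yaw is None else -((yaw-s['tool_rot'][2]+90)%180-90)/6
    print('delta',d.round(2),'roll',round(r,2),'from',np.round(s['tcp_pos'],4),np.round(s['tool_rot'],1),round(s['clock'],1))
E
python3 - <<'E'
from h import *
c1=lambda x,y:((x+.5)/4-.5+150,(y+.5)/4-.5+135)
c2=lambda x,y:((x+.5)/3.75-.5+330,(y+.5)/3.75-.5+125)
P=dict(solder=ray('top',*c1(122,216),.046),tin=ray('top',*c1(349,167),.024),braid=ray('top',*c1(591,133),.016),pot=ray('top',*c2(255,237),.036))
for k,v in P.items(): print(k,v.round(4), 'scene px',proj('scene',v).round(1))
b=[ray('top',*c2(*q),.0164) for q in((50,122),(150,198),(100,255),(3,175))]
print('board',np.mean(b,0).round(4),proj('scene',np.mean(b,0)).round(1)); print(np.round(b,4))
# tile lines
t=cv2.imread('pics/top0.png');hsv=cv2.cvtColor(t,cv2.COLOR_BGR2HSV)
for n,roi in(('top',(225,195,340,295)),('scene',(295,200,420,275))):
    im=cv2.imread(f'pics/{n}0.png');h=cv2.cvtColor(im,cv2.COLOR_BGR2HSV)
    m=np.zeros(im.shape[:2],np.uint8);x0,y0,x1,y1=roi;m[y0:y1,x0:x1]=(h[y0:y1,x0:x1,1]<150)&(h[y0:y1,x0:x1,2]>70)
    c=max(cv2.findContours(m,0,1)[0],key=cv2.contourArea)[:,0]
    w=np.array([ray(n,*q,.008)[:2] for q in c]).astype(np.float32)
    r=cv2.minAreaRect(w*1000);print(n,r)
s=arm.read_state();go(*P['solder'][:2],.17,None)
E
python3 - <<'E'
import cv2
im=cv2.imread('pics/scene0.png')
cv2.imwrite('pics/c3.png',cv2.resize(im[225:345,205:505],None,fx=2.6,fy=2.6,interpolation=cv2.INTER_CUBIC))
E
```

```text
solder [0.6394 0.2505 0.046 ] scene px [475.1 248.8]
tin [0.674  0.1277 0.024 ] scene px [422.8 272.2]
braid [ 0.6961 -0.0096  0.016 ] scene px [359.4 288.1]
pot [ 0.6419 -0.2349  0.036 ] scene px [244.  271.6]
board [ 0.6794 -0.1294  0.0164] [298.6 287.2]
[[ 0.7211 -0.1143  0.0164]
 [ 0.6724 -0.1745  0.0164]
 [ 0.6367 -0.1436  0.0164]
 [ 0.6874 -0.0852  0.0164]]
top ((516.1558837890625, 21.20904541015625), (172.88748168945312, 202.95071411132812), 5.388614177703857)
scene ((517.4684448242188, 20.818023681640625), (176.50286865234375, 201.51194763183594), 5.225025653839111)
delta [-14.07  -3.9    1.52] roll 0 from [0.1289 0.5341 0.2305] [-179.9    0.   166.4] 0.1
```

View pics/c3.png

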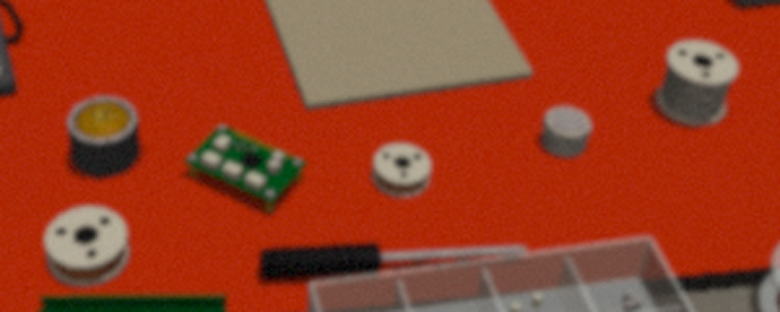

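```bash
python3 -m jog '{"delta_pos":[[-14.07,-3.9,1.5],[-14.07,-3.9,1.5],[-14.07,-3.9,1.5],[-14.07,-3.9,1.5],[-14.07,-3.9,1.5],[-14.07,-3.9,1.5],[-14.07,-3.9,1.5],[-14.07,-3.9,1.5],[-14.07,-3.9,1.5],[-14.07,-3.9,1.5],[-14.07,-3.9,1.5],[-14.07,-3.9,1.5],[-14.07,-3.9,1.5],[-14.07,-3.9,1.5],[-14.07,-3.9,1.5],[-14.07,-3.9,1.5],[-14.07,-3.9,1.5],[-14.07,-3.9,1.5]],"roll":[-3.1,-3.1,-3.1,-3.1,-3.1,-3.1,-3.1,-3.1,-3.1,-3.1,-3.1,-3.1,-3.1,-3.1,-3.1,-3.1,-3.1,-3.1],"grip":[0,0,0,0,0,0,0,0,0,0,0,0,0,0,0,0,0,0]}' 40
python3 - <<'E'
from h import *
s=arm.read_state();f=arm.grab_frame('wrist');cv2.imwrite('pics/w1.png',f)
go(.6394,.2505,.012,185.1,s); print(s['joint_positions'],wproj(s,[.6394,.2505,.046]))
E
```

```text
clock: 1.65
tcp_pos: [0.638, 0.2532, 0.1711]
tool_rot: [179.9, -0.1, -174.8]
ft_force: [-0.1, -0.2, 0.2]
width: 1.001
delta [-0.04 -0.08  3.98] roll 0.01 from [0.638  0.2532 0.1711] [ 1.799e+02 -1.000e-01 -1.748e+02] 1.6
[-29.41370344  36.38677611  11.45917048  67.36156274  -7.08400436
  76.95984365  76.64542419] [320.24835163 229.95515755]
```

View pics/w1.png

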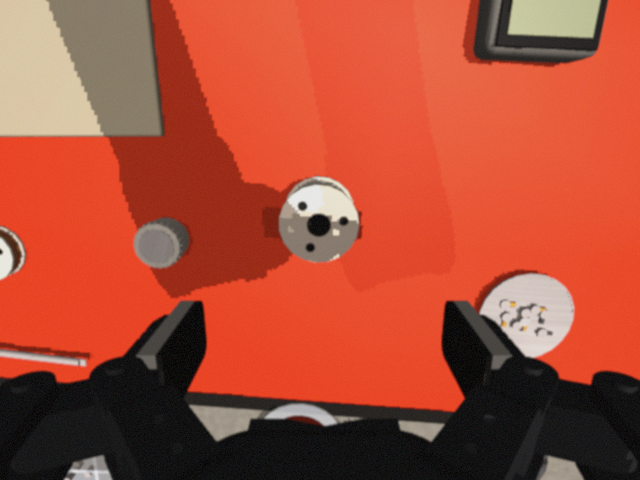

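```bash
python3 - <<'E'
from h import *
s=arm.read_state()
print(wray(s,319,222,.046),wray(s,163,135,.008),wray(s,161,242,.024))
c,t=np.array([.5165,.021]),np.radians(5.2)
print(c+np.array([[np.cos(t),-np.sin(t)],[np.sin(t),np.cos(t)]])@[.085,.1])
f=arm.grab_frame('wrist');s=arm.read_state();print(s['tcp_pos']);cv2.imwrite('pics/w2.png',f)
go(.6365,.2505,.012,185.1,s)
E
```

```text
[0.63377958 0.24969686 0.046     ] [0.58742946 0.12883714 0.008     ] [0.66569705 0.13201751 0.024     ]
[0.59208692 0.12829221]
[0.63785984 0.25375094 0.17174869]
delta [ 0.04 -0.09  3.99] roll 0.03 from [0.6379 0.2538 0.1717] [ 179.9   -0.  -174.7] 1.8
```

```bash
python3 -m jog '{"delta_pos":[[0,-0.08,1],[0,-0.08,2],[0,-0.08,3],[0,-0.08,3.6],[0,-0.08,3.95],[0,-0.08,3.97],[0,-0.08,3.97],[0,-0.08,3.97],[0,-0.08,3.97],[0,-0.08,3.97],[0,-0.08,3.97],[0,-0.08,3.97],[0,-0.08,3.97]],"roll":[0,0,0,0,0,0,0,0,0,0,0,0,0],"grip":[0,0,0,0,0,0,1,1,1,1,1,1,1]}' 40
python3 - <<'E'
from h import *
s=arm.read_state();f=arm.grab_frame('wrist');cv2.imwrite('pics/w3.png',f)
c,t=np.array([.5165,.021]),np.radians(5.2)
R=np.array([[np.cos(t),-np.sin(t)],[np.sin(t),np.cos(t)]])
print(c+R@[0,.162]);go(*(c+R@[0,.162]),.09,185.1,s)
E
```

```text
clock: 2.83
tcp_pos: [0.6421, 0.2492, 0.0162]
tool_rot: [179.9, 0.3, -174.9]
ft_force: [-0.7, 0.1, 6.8]
width: 0.63
[0.50181752 0.18233327]
delta [ 3.63 -1.35 -1.87] roll -0.01 from [0.6421 0.2492 0.0162] [ 179.9    0.3 -174.9] 2.8
```

View pics/w3.png

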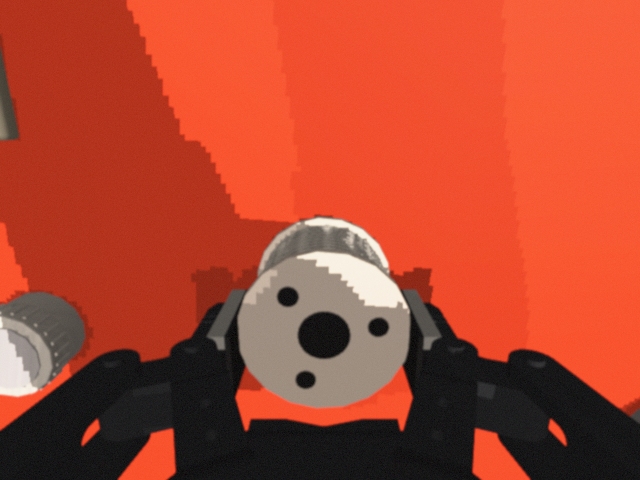

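```bash
python3 -m jog '{"delta_pos":[[0,0,-0.5],[0,0,-1],[0,0,-1.8],[0,0,-1.8]],"roll":[0,0,0,0],"grip":[1,1,1,1]}'
python3 - <<'E'
from h import *
s=arm.read_state();f=arm.grab_frame('wrist');cv2.imwrite('pics/w4.png',f)
go(.5018,.1823,.09,185.1,s)
E
```

```text
clock: 3.22
tcp_pos: [0.6446, 0.2492, 0.0924]
tool_rot: [179.8, 0.8, -175.0]
ft_force: [2.6, 0.7, -0.1]
width: 0.63
delta [ 3.7  -1.35  0.01] roll -0.01 from [0.6446 0.2492 0.0924] [ 179.8    0.8 -175. ] 3.2
```

View pics/w4.png

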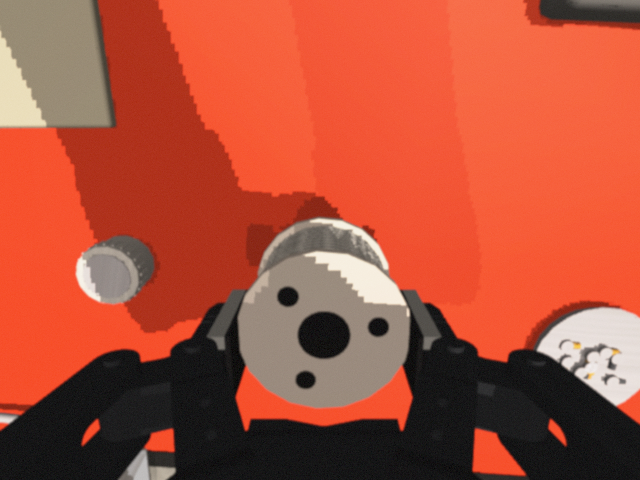

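```bash
python3 -m jog '{"delta_pos":[[1,-0.37,0],[2,-0.74,0],[3,-1.1,0],[3.55,-1.35,0],[3.55,-1.35,0],[3.55,-1.35,0],[3.55,-1.35,0],[3.55,-1.35,0]],"roll":[0,0,0,0,0,0,0,0],"grip":[1,1,1,1,1,1,1,1]}'
python3 - <<'E'
from h import *
s=arm.read_state();print(s['ft_force'])
go(.5018,.1823,.0145,185.1,s); print(wray(s,324,335,s['tcp_pos'][2]+.0315))
E
```

```text
clock: 3.93
tcp_pos: [0.5045, 0.1824, 0.0848]
tool_rot: [180.0, 0.1, -174.9]
ft_force: [-0.9, 0.4, -1.8]
width: 0.635
[-0.92658233  0.39753499 -1.82642435]
delta [0.07 0.   1.76] roll -0.01 from [0.5045 0.1824 0.0848] [ 1.800e+02  1.000e-01 -1.749e+02] 3.9
[0.49737009 0.18117526 0.11625258]
```

```bash
python3 -m jog '{"delta_pos":[[0.05,0,0.8],[0.05,0,1.4],[0.05,0,1.65],[0.05,0,1.72],[0.05,0,1.74],[0.05,0,1.74],[0.05,0,1.74]],"roll":[0,0,0,0,0,0,0],"grip":[1,1,1,1,1,1,1]}'

```

```text
clock: 4.52
tcp_pos: [0.5025, 0.182, 0.0153]
tool_rot: [180.0, 0.1, -174.9]
ft_force: [0.0, 0.9, -1.1]
width: 0.632
```

```bash
python3 -m jog '{"delta_pos":[[0,0,0.02],[0,0,0.04],[0,0,0.05],[0,0,0.05]],"roll":[0,0,0,0],"grip":[1,1,1,1]}'

```

```text
clock: 4.85
tcp_pos: [0.5025, 0.1819, 0.0148]
tool_rot: [179.9, 0.1, -175.0]
ft_force: [-2.0, -1.5, 8.1]
width: 0.631
```

```bash
python3 -m jog '{"delta_pos":[[0,0,0],[0,0,0],[0,0,0],[0,0,0],[0,0,-0.5],[0,0,-1.5],[0,0,-2.5],[0,0,-3.5],[0,0,-3.5],[0,0,-3.5]],"roll":[0,0,0,0,0,0,0,0,0,0],"grip":[0,0,0,0,0,0,0,0,0,0]}'
python3 - <<'E'
from h import *
s=arm.read_state();f=arm.grab_frame('wrist');cv2.imwrite('pics/w5.png',f);cv2.imwrite('pics/t5.png',arm.grab_frame('scene'))
print(wproj(s,[.5,.182,.046]))
go(.6961,-.0096,.15,185.1,s)
E
```

```text
clock: 5.68
tcp_pos: [0.5035, 0.1822, 0.1559]
tool_rot: [179.9, 0.4, -175.0]
ft_force: [0.1, -0.6, 0.1]
width: 0.996
[324.43540004 227.73464466]
delta [-4.38 -5.2   0.17] roll -0.01 from [0.5035 0.1822 0.1559] [ 179.9    0.4 -175. ] 5.7
```

View pics/w5.png

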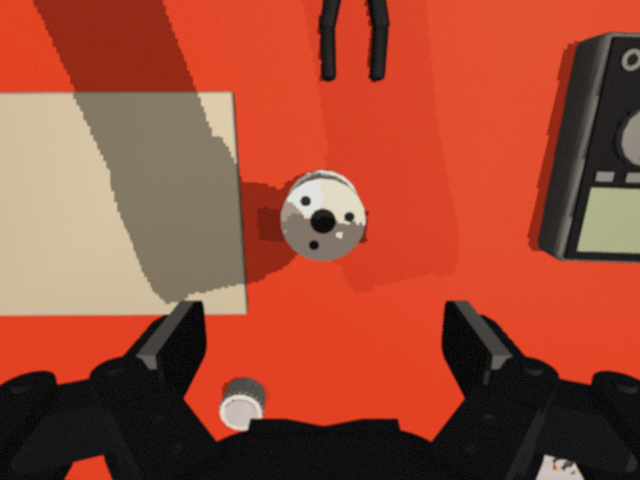

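View pics/t5.png

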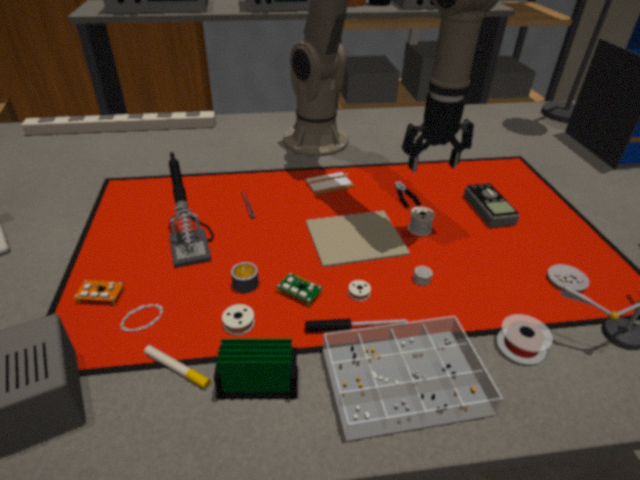

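```bash
python3 - <<'E'
from h import *
s=arm.read_state()
print(s['tcp_pos'],'wrist reel',wray(s,322,221,.046),'scene',ray('scene',422.5,212,.046))
go(.6961,-.0096,.126,185.1,s)
E
python3 -m jog '{"delta_pos":[[-1,-1,0],[-4.4,-5.2,0.7],[-4.4,-5.2,0.7],[-4.4,-5.2,0.7],[-4.4,-5.2,0.7],[-4.4,-5.2,0.7],[-4.4,-5.2,0.7],[-4.4,-5.2,0.7],[-4.4,-5.2,0.7],[-4.4,-5.2,0.7],[-4.4,-5.2,0.7],[-4.4,-5.2,0.7],[-4.4,-5.2,0.7]],"roll":[0,0,0,0,0,0,0,0,0,0,0,0,0],"grip":[0,0,0,0,0,0,0,0,0,0,0,0,0]}'
python3 - <<'E'
from h import *
s=arm.read_state();f=arm.grab_frame('wrist');cv2.imwrite('pics/w6.png',f);cv2.imwrite('pics/t6.png',arm.grab_frame('top'))
print(wproj(s,[.6961,-.0096,.016]))
go(.6961,-.0096,.003,185.1,s)
E
```

```text
[0.50040272 0.18127785 0.15209836] wrist reel [0.4907466  0.17861856 0.046     ] scene [0.49369459 0.18392956 0.046     ]
delta [-4.46 -5.18  0.65] roll -0.01 from [0.5004 0.1813 0.1521] [-1.80e+02 -1.00e-01 -1.75e+02] 5.8
clock: 6.87
tcp_pos: [0.6943, -0.0084, 0.1253]
tool_rot: [179.9, 0.0, -174.8]
ft_force: [0.3, 0.3, -0.2]
width: 1.003
[322.46517977 236.69959256]
delta [-0.04 -0.04  3.06] roll 0.01 from [ 0.6943 -0.0084  0.1253] [ 179.9    0.  -174.8] 6.9
```

View pics/w6.png

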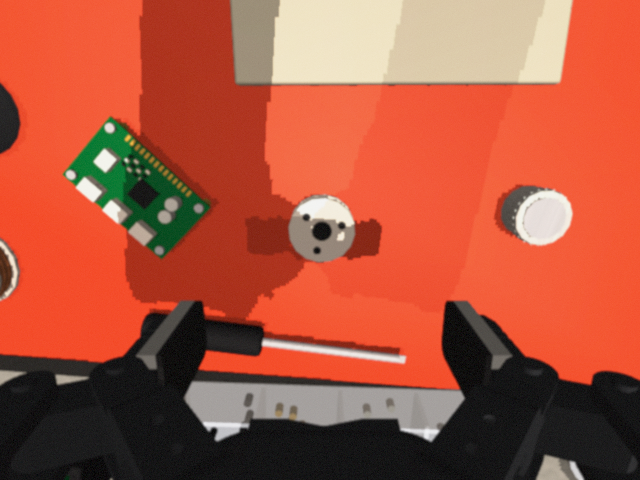

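```bash
python3 -m jog '{"delta_pos":[[0,-0.03,1],[0,-0.03,2],[0,-0.03,2.7],[0,-0.03,3],[0,-0.03,3.04],[0,-0.03,3.04]],"roll":[0,0,0,0,0,0],"grip":[0,0,0,0.2,0.35,0.35]}' 30
python3 - <<'E'
from h import *
s=arm.read_state();f=arm.grab_frame('wrist');cv2.imwrite('pics/w7.png',f);print(s['tcp_pos'],arm.read_state()['tcp_pos'])
t=cv2.imread('pics/t6.png');cv2.imwrite('pics/c6.png',cv2.resize(t[180:280,140:300],None,fx=5,fy=5,interpolation=cv2.INTER_CUBIC))
E
```

```text
clock: 7.47
tcp_pos: [0.6951, -0.0113, 0.0036]
tool_rot: [-180.0, 0.0, -174.9]
ft_force: [0.2, -0.2, 0.7]
width: 0.652
[ 0.69508238 -0.01134202  0.0036472 ] [ 0.69645514 -0.01155578  0.00534432]
```

View pics/w7.png

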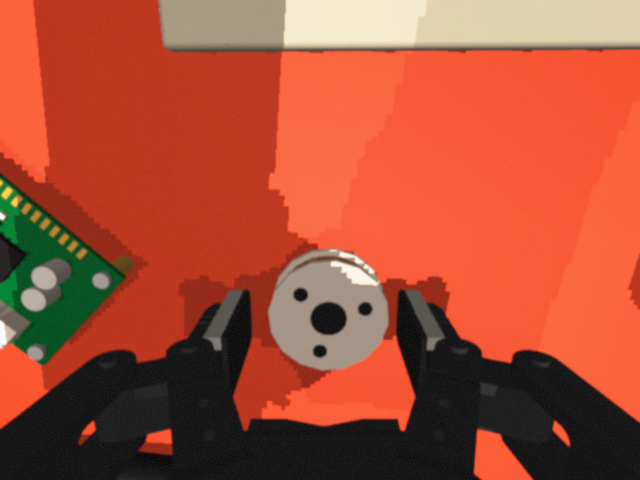

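View pics/c6.png

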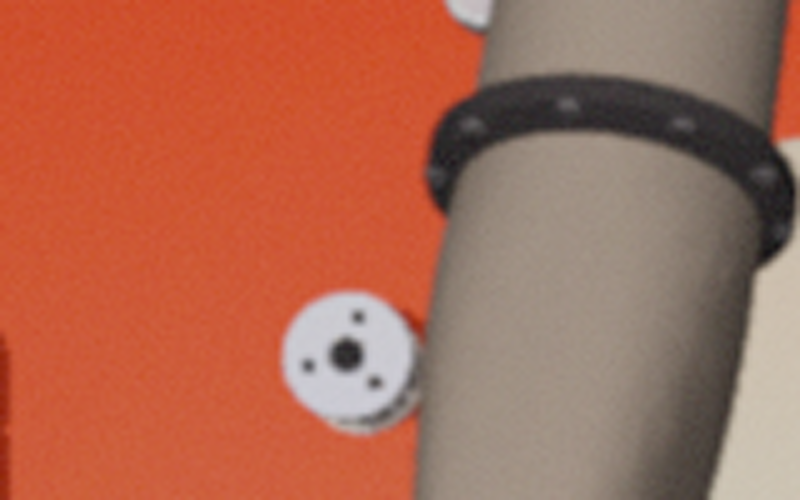

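```bash
python3 -m jog '{"delta_pos":[[0,0,0],[0,0,0],[0,0,0],[0,0,0],[0,0,0],[0,0,0]],"roll":[0,0,0,0,0,0],"grip":[1,1,1,1,1,1]}' 30
python3 - <<'E'
from h import *
s=arm.read_state();f=arm.grab_frame('wrist');cv2.imwrite('pics/w8.png',f)
r=ray('top',209.2,250.8,.046);print('reel top cam',r)
c,t=np.array([.5165,.021]),np.radians(5.2)
R=np.array([[np.cos(t),-np.sin(t)],[np.sin(t),np.cos(t)]]);print('tile frame',R.T@(r[:2]-c))
go(r[0],r[1],.13,185.1,s)
E
```

```text
clock: 8.02
tcp_pos: [0.6974, -0.0117, 0.0069]
tool_rot: [-180.0, 0.4, -175.0]
ft_force: [0.0, -0.7, 5.7]
width: 0.489
reel top cam [0.49844305 0.18119499 0.046     ]
tile frame [-0.00346375  0.16117224]
delta [ 4.51  5.24 -3.11] roll -0.01 from [ 0.6974 -0.0117  0.0069] [-180.     0.4 -175. ] 8.0
```

View pics/w8.png

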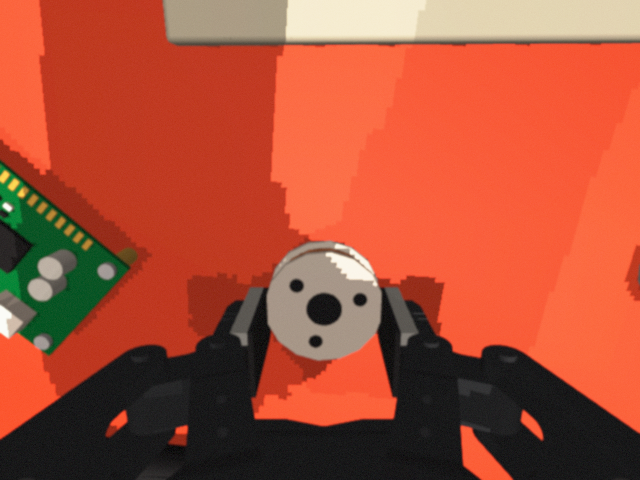

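```bash
python3 - <<'E'
from h import *
s=arm.read_state()
b=wray(s,323.5,309,s['tcp_pos'][2]+.0093)-s['tcp_pos'];print(b)
go(.4955-b[0],.1807-b[1],.12,185.1,s)
E
python3 -m jog '{"delta_pos":[[0,0,-0.5],[0,0,-1.5],[0,0,-2.5],[1,1,-2.8],[2,2,-2.8]],"roll":[0,0,0,0,0],"grip":[1,1,1,1,1]}'
```

```text
[-0.00500925 -0.00116733  0.0093    ]
delta [ 4.46  5.25 -2.86] roll -0.01 from [ 0.6975 -0.0116  0.0069] [-180.     0.4 -175. ] 8.1
clock: 8.48
tcp_pos: [0.6366, 0.0382, 0.1201]
tool_rot: [-179.8, 0.8, -175.3]
ft_force: [0.2, 1.5, -0.6]
width: 0.486
```

```bash
python3 -m jog '{"delta_pos":[[0.8,0.9,0],[1.6,1.8,0],[2.2,2.7,0],[2.4,3.25,0],[2.4,3.25,0],[2.4,3.25,0],[2.4,3.25,0],[2.4,3.25,0]],"roll":[0,0,0,0,0,0,0,0],"grip":[1,1,1,1,1,1,1,1]}'
python3 - <<'E'
from h import *
f=arm.grab_frame('wrist');s=arm.read_state();cv2.imwrite('pics/w9.png',f)
go(.5005,.1819,.055,185.1,s)
E
```

```text
clock: 9.15
tcp_pos: [0.5258, 0.1607, 0.1144]
tool_rot: [-179.9, 0.1, -175.1]
ft_force: [-0.7, -0.5, -0.1]
width: 0.486
delta [0.59 0.59 1.48] roll -0.04 from [0.5258 0.1604 0.1142] [-1.799e+02  1.000e-01 -1.752e+02] 9.2
```

View pics/w9.png

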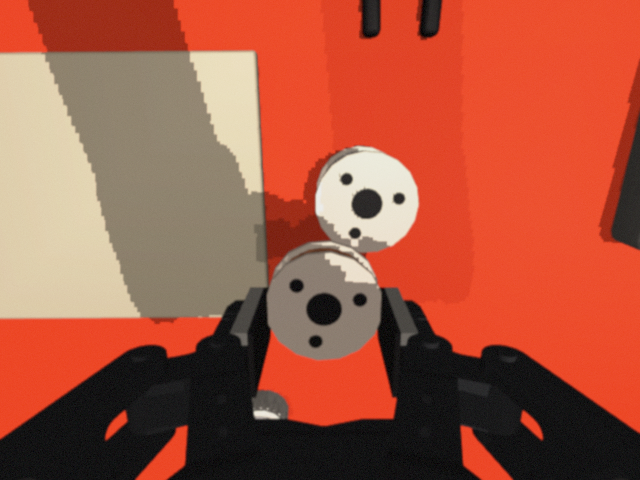

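```bash
python3 - <<'E'
from h import *
s=arm.read_state();print(wray(s,367,203,.046))
E
python3 -m jog '{"delta_pos":[[0.59,0.59,0],[0.59,0.59,0],[0.59,0.59,0.5],[0.59,0.59,1],[0.59,0.59,1],[0.59,0.59,1]],"roll":[0,0,0,0,0,0],"grip":[1,1,1,1,1,1]}'
python3 - <<'E'
from h import *
s=arm.read_state();f=arm.grab_frame('wrist');s=arm.read_state();cv2.imwrite('pics/w10.png',f)
go(.5005,.1819,.053,185.1,s);print(wproj(s,[.5005-.005,.1807,.046]))
E
```

```text
[0.49512075 0.18034995 0.046     ]
clock: 9.7
tcp_pos: [0.4987, 0.1823, 0.073]
tool_rot: [-179.9, -0.2, -175.1]
ft_force: [-0.7, -0.4, -0.3]
width: 0.486
delta [-0.02 -0.03  0.53] roll -0.03 from [0.4998 0.1829 0.0741] [-180.     0.  -175.1] 9.8
[321.24844691 273.14247965]
```

View pics/w10.png

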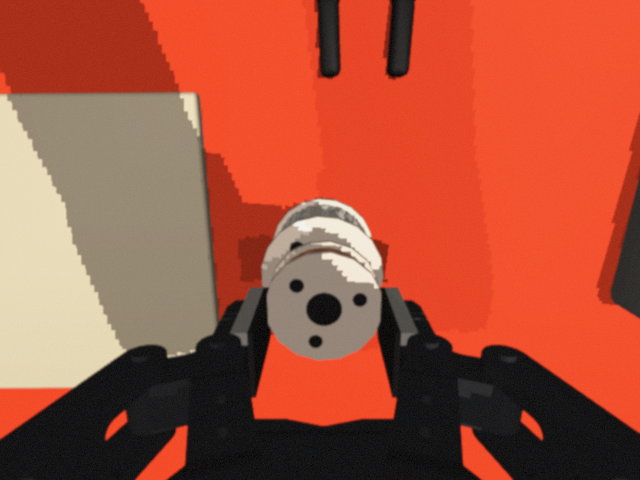

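```bash
python3 -m jog '{"delta_pos":[[0,0,0.2],[0,0,0.4],[0,0,0.48],[0,0,0.5],[0,0,0.5],[0,0,0.5]],"roll":[0,0,0,0,0,0],"grip":[1,1,1,1,1,1]}'
python3 - <<'E'
from h import *
s=arm.read_state();f=arm.grab_frame('wrist');s=arm.read_state();cv2.imwrite('pics/w11.png',f);print(s['tcp_pos'],s['ft_force'])
E
```

```text
clock: 10.25
tcp_pos: [0.4991, 0.184, 0.054]
tool_rot: [180.0, 0.0, -175.0]
ft_force: [-0.8, -0.0, -0.6]
width: 0.485
[0.4992873  0.18400843 0.05414222] [-0.58363694 -0.10331404 -0.47908234]
```

View pics/w11.png

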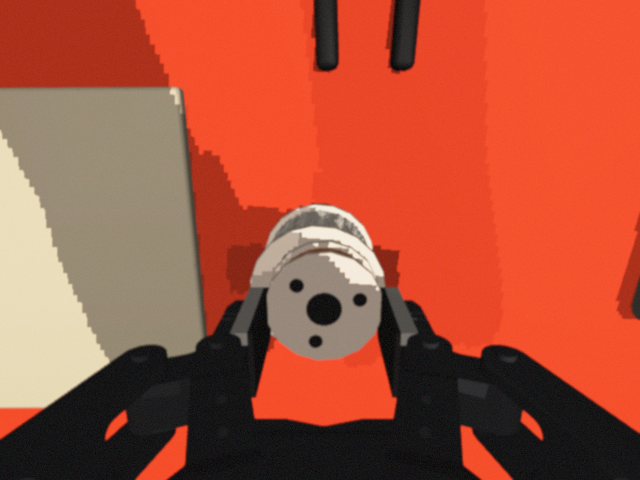

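```bash
python3 -m jog '{"delta_pos":[[0,-0.05,0],[0,-0.05,0.02],[0,-0.05,0.04],[0,-0.05,0.05],[0,-0.05,0.05]],"roll":[0,0,0,0,0],"grip":[1,1,1,1,1]}'

```

```text
clock: 10.72
tcp_pos: [0.4995, 0.1816, 0.0527]
tool_rot: [-180.0, 0.0, -175.0]
ft_force: [-0.7, -0.2, 5.2]
width: 0.493
```

```bash
python3 -m jog '{"delta_pos":[[0,0,0],[0,0,0],[0,0,0],[0,0,0],[0,0,-0.5],[0,0,-1.5],[0,0,-2.5],[0,0,-2.5],[0,0,-2.5]],"roll":[0,0,0,0,0,0,0,0,0],"grip":[0,0,0,0,0,0,0,0,0]}'
python3 - <<'E'
from h import *
s=arm.read_state();f=arm.grab_frame('wrist');s=arm.read_state();cv2.imwrite('pics/w12.png',f);print(s['tcp_pos'],s['ft_force'])
go(.6794,-.1294,.14,230,s);go(.6794,-.1294,.14,320,s)
print(s['joint_positions'])
E
```

```text
clock: 11.47
tcp_pos: [0.5015, 0.1828, 0.1548]
tool_rot: [179.9, 0.4, -175.0]
ft_force: [0.1, -1.0, -0.5]
width: 0.998
[0.49965991 0.18218466 0.15262149] [-0.75433004 -0.13591229 -0.58756909]
delta [-3.79 -8.15  0.32] roll -7.49 from [0.4997 0.1822 0.1526] [ 1.80e+02  1.00e-01 -1.75e+02] 11.5
delta [-3.79 -8.15  0.32] roll 7.51 from [0.4997 0.1822 0.1526] [ 1.80e+02  1.00e-01 -1.75e+02] 11.5
[-32.31014936  19.04299885  13.39137277  96.973455    -4.82738481
  64.42951534  77.49505231]
```

View pics/w12.png

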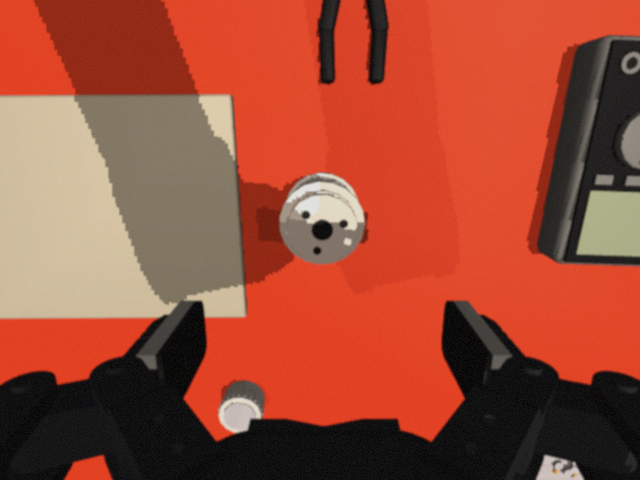

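```bash
python3 - <<'E'
from h import *
s=dict(tcp_pos=np.array([.6943,-.0084,.1253]),tool_rot=[179.9,0,-174.8])
b=np.array([wray(s,*q,.0164) for q in((110,118),(210,205),(162,258),(67,172))]);print(b.round(4),b.mean(0))
for i,j in((0,1),(3,2),(0,3),(1,2)):
    d=b[j]-b[i];print(np.hypot(*d[:2]),np.degrees(np.arctan2(d[1],d[0])))
E
python3 -m jog '{"delta_pos":[[-1,-2,0],[-3.8,-8.1,0.3],[-3.8,-8.1,0.3],[-3.8,-8.1,0.3],[-3.8,-8.1,0.3],[-3.8,-8.1,0.3],[-3.8,-8.1,0.3],[-3.8,-8.1,0.3],[-3.8,-8.1,0.3],[-3.8,-8.1,0.3],[-3.8,-8.1,0.3],[-3.8,-8.1,0.3],[-3.8,-8.1,0.3],[-3.8,-8.1,0.3],[-3.8,-8.1,0.3],[-3.8,-8.1,0.3],[-3.8,-8.1,0.3],[-3.8,-8.1,0.3],[-3.8,-8.1,0.3],[-3.8,-8.1,0.3]],"roll":[1,2,3,4,5,6,7.2,8.4,9.6,10.8,12,13.2,14.4,15.6,16.8,18,19.2,20.4,21.6,22.5],"grip":[0,0,0,0,0,0,0,0,0,0,0,0,0,0,0,0,0,0,0,0]}'
```

```text
[[ 0.6333 -0.144   0.0164]
 [ 0.6815 -0.0832  0.0164]
 [ 0.7203 -0.1145  0.0164]
 [ 0.6685 -0.1726  0.0164]] [ 0.67589454 -0.12856282  0.0164    ]
0.0775181002232389 51.61359397917172
0.07782164806941759 48.20871192526691
0.04531268516058784 -39.123738297927076
0.04993261290881971 -38.8648257161626
clock: 13.18
tcp_pos: [0.6776, -0.1272, 0.137]
tool_rot: [-179.8, 0.1, 49.7]
ft_force: [0.2, -0.1, 0.1]
width: 1.004
```

```bash

python3 - <<'E'
from h import *
f=arm.grab_frame('wrist');s=arm.read_state();cv2.imwrite('pics/w13.png',f)
go(.6780,-.1292,.003,50.3,s);print(wproj(s,[.6780,-.129,.0164]))
E
```

```text
delta [-0.03  0.05  3.35] roll -0.13 from [ 0.6777 -0.1271  0.137 ] [-179.8    0.2   49.5] 13.2
[326.81631838 227.50463429]
```

View pics/w13.png

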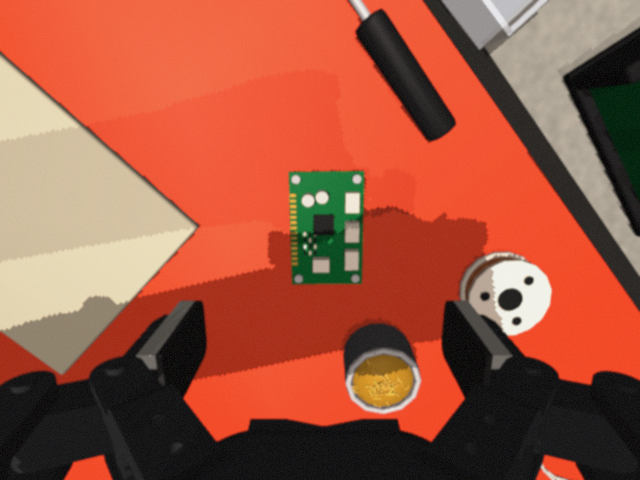

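```bash
python3 -m jog '{"delta_pos":[[0,0.03,1],[0,0.03,2],[0,0.03,2.8],[0,0.03,3.2],[0,0.03,3.31],[0,0.03,3.31],[0,0.03,3.31],[0,0.03,3.31],[0,0.03,3.31],[0,0.03,3.31],[0,0.03,3.31],[0,0.03,3.31],[0,0.03,3.31]],"roll":[-0.1,-0.1,-0.1,-0.1,-0.1,-0.1,-0.1,-0.1,-0.1,-0.1,-0.1,-0.1,-0.1],"grip":[0,0,0,0,0,0,1,1,1,1,1,1,1]}' 30
python3 - <<'E'
from h import *
f=arm.grab_frame('wrist');s=arm.read_state();cv2.imwrite('pics/w14.png',f)
go(.5165,.021,.10,95.2,s)
E
```

```text
clock: 14.32
tcp_pos: [0.6813, -0.1288, 0.0099]
tool_rot: [179.8, -0.1, 50.7]
ft_force: [-0.8, 0.2, 5.7]
width: 0.569
delta [ 0.29 -5.55 -2.27] roll -7.42 from [ 0.6813 -0.1288  0.0099] [ 1.798e+02 -1.000e-01  5.070e+01] 14.4
```

View pics/w14.png

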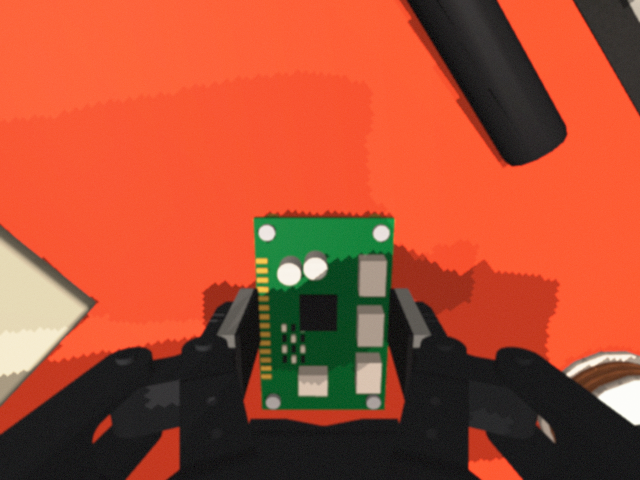

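```bash
python3 - <<'E'
from h import *
s=arm.read_state();R=Rt(s)
b=wray(s,324,306,s['tcp_pos'][2]+.0065)-s['tcp_pos'];bt=R.T@b;print('tool-frame offset',bt)
from scipy.spatial.transform import Rotation as Ro
R2=Ro.from_euler('xyz',[180,0,95.2],degrees=True).as_matrix();T=np.array([.5165,.021,0])-R2@bt;print(T)
go(T[0],T[1],.09,95.2,s)
E
python3 -m jog '{"delta_pos":[[0,0,-0.5],[0,0,-1.2],[0,0,-2],[0,0,-2.2],[0,0,-2.2]],"roll":[0,0,0,0,0],"grip":[1,1,1,1,1]}'
```

```text
tool-frame offset [ 0.00242982 -0.00016938 -0.00649666]
[ 0.5168889   0.01859553 -0.00649666]
delta [ 0.25 -5.51 -2.02] roll -7.42 from [ 0.6813 -0.1288  0.0099] [ 1.798e+02 -1.000e-01  5.070e+01] 14.4
clock: 14.78
tcp_pos: [0.6824, -0.1295, 0.0997]
tool_rot: [179.6, -0.2, 50.7]
ft_force: [1.4, -0.5, -1.2]
width: 0.563
```

```bash
python3 -m jog '{"delta_pos":[[0.04,-0.7,0],[0.08,-1.4,0],[0.13,-2.2,0],[0.16,-3,0],[0.18,-3.8,0],[0.2,-4.6,0],[0.23,-5.2,0],[0.25,-5.5,0],[0.25,-5.5,0],[0.25,-5.5,0],[0.25,-5.5,0],[0.25,-5.5,0]],"roll":[-0.8,-1.6,-2.5,-3.4,-4.3,-5.2,-6.1,-6.8,-7.3,-7.4,-7.4,-7.4],"grip":[1,1,1,1,1,1,1,1,1,1,1,1]}'
python3 - <<'E'
from h import *
f=arm.grab_frame('wrist');s=arm.read_state();cv2.imwrite('pics/w15.png',f)
go(.5169,.0186,.0199,95.2,s)
E
```

```text
clock: 15.78
tcp_pos: [0.516, 0.0184, 0.0948]
tool_rot: [-179.9, 0.0, 94.9]
ft_force: [0.5, 0.2, -1.2]
width: 0.569
delta [0.01 0.02 1.88] roll -0.05 from [0.5162 0.0183 0.095 ] [-180.     0.    94.9] 15.8
```

View pics/w15.png

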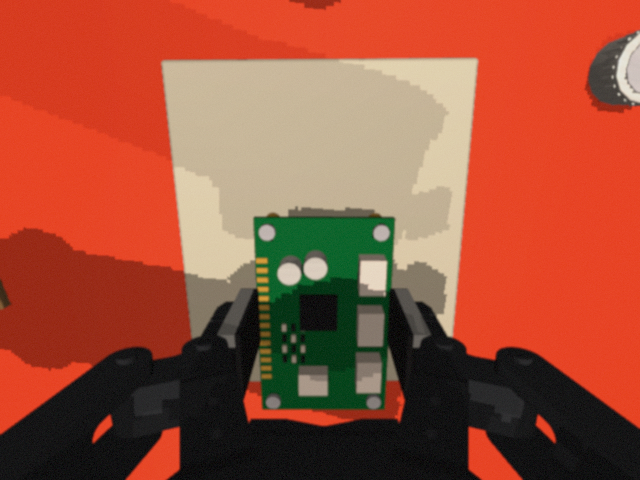

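```bash
python3 -m jog '{"delta_pos":[[0,0,0.8],[0,0,1.4],[0,0,1.7],[0,0,1.8],[0,0,1.85],[0,0,1.88],[0,0,1.88]],"roll":[0,0,0,0,0,0,0],"grip":[1,1,1,1,1,1,1]}'

```

```text
clock: 16.42
tcp_pos: [0.5174, 0.0188, 0.0212]
tool_rot: [179.9, 0.0, 95.0]
ft_force: [-0.4, 0.1, 0.2]
width: 0.572
```

```bash
python3 -m jog '{"delta_pos":[[0,0,0.03],[0,0,0.06],[0,0,0.08],[0,0,0.08]],"roll":[0,0,0,0],"grip":[1,1,1,1]}'

```

```text
clock: 16.75
tcp_pos: [0.5169, 0.0191, 0.0178]
tool_rot: [179.9, -0.0, 95.0]
ft_force: [-1.7, 0.0, 4.0]
width: 0.566
```

```bash
python3 -m jog '{"delta_pos":[[0,0,0],[0,0,0],[0,0,0],[0,0,0],[0,0,-0.3],[0,0,-1],[0,0,-2],[0,0,-3],[0,0,-3],[0,0,-3]],"roll":[0,0,0,0,0,0,0,0,0,0],"grip":[0.2,0,0,0,0,0,0,0,0,0]}'
python3 - <<'E'
from h import *
f=arm.grab_frame('wrist');s=arm.read_state();cv2.imwrite('pics/w16.png',f)
go(.674,.1277,.135,185.1,s)
E
```

```text
clock: 17.58
tcp_pos: [0.5187, 0.0187, 0.1408]
tool_rot: [179.6, -0.0, 95.0]
ft_force: [0.6, -0.6, -0.6]
width: 0.998
delta [2.36 4.15 0.1 ] roll 14.99 from [0.5169 0.0191 0.1386] [179.8  -0.   95. ] 17.6
```

View pics/w16.png

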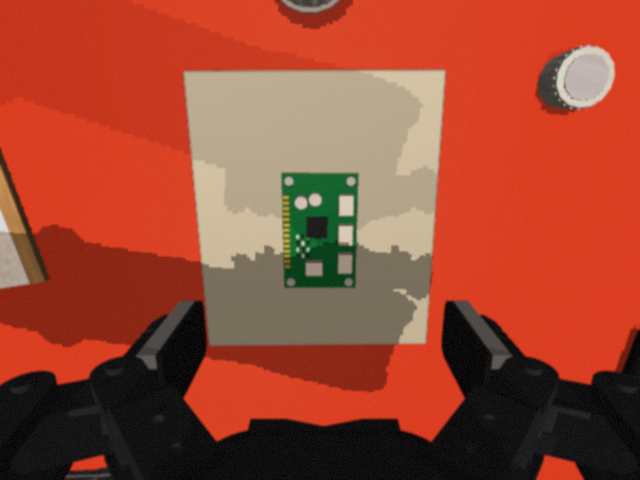

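```bash
python3 - <<'E'
from h import *
s=arm.read_state()
t=np.array([wray(s,*q,.008)[:2] for q in((185,71),(445,71),(427,345),(208,345))])
b=np.array([wray(s,*q,.0244)[:2] for q in((281,173),(358,173),(355,287),(284,287))])
print(t.mean(0),b.mean(0)); print(t,b)
E
python3 -m jog '{"delta_pos":[[0.4,0.7,0],[0.8,1.4,0],[1.2,2.1,0],[1.6,2.8,0],[2,3.5,0],[2.3,4.1,0],[2.36,4.15,0],[2.36,4.15,0],[2.36,4.15,0],[2.36,4.15,0],[2.36,4.15,0],[2.36,4.15,0],[2.36,4.15,0],[2.36,4.15,0],[2.36,4.15,0],[2.36,4.15,0]],"roll":[-1.1,-2.2,-3.3,-4.4,-5.5,-6.6,-7.7,-8.8,-9.9,-11,-12.1,-13.2,-14.3,-15,-15,-15],"grip":[0,0,0,0,0,0,0,0,0,0,0,0,0,0,0,0]}'
python3 - <<'E'
from h import *
f=arm.grab_frame('wrist');s=arm.read_state();cv2.imwrite('pics/w17.png',f)
go(.672,.1290,.006,185.1,s);print(wproj(s,[.672,.129,.024]),s['joint_positions'][6])
E
```

```text
[0.51092543 0.02023982] [0.51348873 0.01686367]
[[ 0.41946709  0.11094179]
 [ 0.58431276  0.12554394]
 [ 0.60420712 -0.07045622]
 [ 0.43571476 -0.08507024]] [[ 0.48558241  0.05396525]
 [ 0.53468731  0.05828522]
 [ 0.54140549 -0.02025632]
 [ 0.49227972 -0.02453948]]
clock: 18.97
tcp_pos: [0.6722, 0.1274, 0.1355]
tool_rot: [-180.0, -0.2, -175.1]
ft_force: [0.3, -0.3, -0.1]
width: 0.995
delta [-0.    0.04  3.24] roll -0.03 from [0.6725 0.1274 0.1358] [-180.    -0.2 -175.1] 19.0
[327.23059663 233.15993971] 89.72752100334044
```

View pics/w17.png

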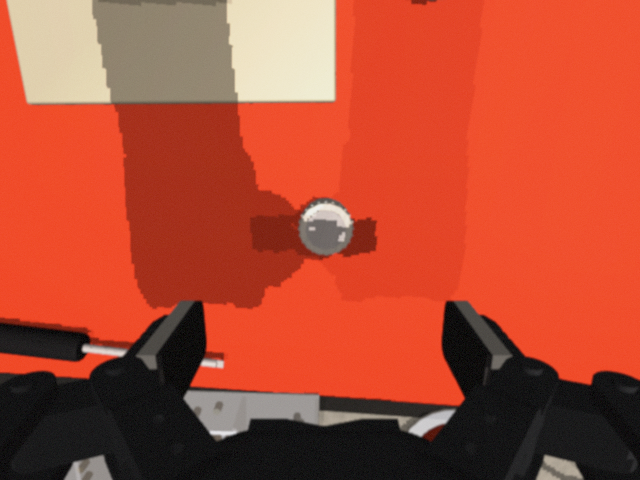

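```bash
python3 -m jog '{"delta_pos":[[0,0.03,1],[0,0.03,2],[0,0.03,2.8],[0,0.03,3.1],[0,0.03,3.2],[0,0.03,3.2],[0,0.03,3.2],[0,0.03,3.2],[0,0.03,3.2],[0,0.03,3.2],[0,0.03,3.2],[0,0.03,3.2],[0,0.03,3.2],[0,0.03,3.2]],"roll":[0,0,0,0,0,0,0,0,0,0,0,0,0,0],"grip":[0,0,0,0,0.2,0.3,1,1,1,1,1,1,1,1]}' 30
python3 - <<'E'
from h import *
f=arm.grab_frame('wrist');s=arm.read_state();cv2.imwrite('pics/w18.png',f)
c,t=np.array([.5165,.021]),np.radians(5.2)
R=np.array([[np.cos(t),-np.sin(t)],[np.sin(t),np.cos(t)]]);T=c+R@[.057,0];print(T)
go(*T,.09,185.1,s)
E
```

```text
clock: 20.18
tcp_pos: [0.6757, 0.129, 0.0124]
tool_rot: [180.0, 0.3, -175.0]
ft_force: [-0.5, 0.3, 6.7]
width: 0.405
[0.57326541 0.02616606]
delta [ 2.77 -2.34 -1.96] roll -0.01 from [0.6757 0.129  0.0124] [ 180.     0.4 -175. ] 20.2
```

View pics/w18.png

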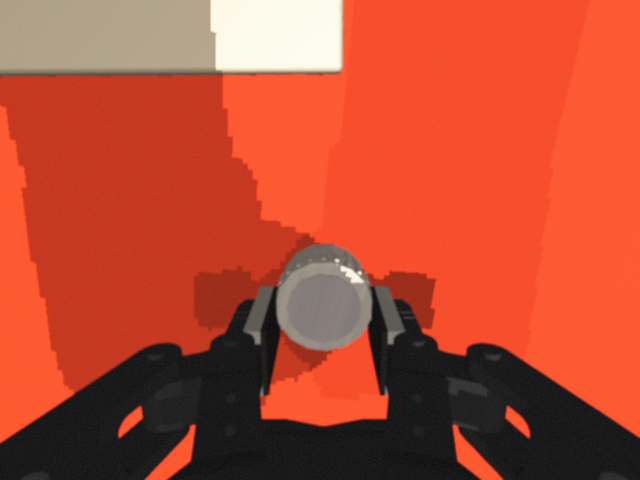

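```bash
python3 -m jog '{"delta_pos":[[0,0,-0.6],[0,0,-1.4],[0.2,-0.2,-2],[0.8,-0.7,-2],[1.4,-1.3,-2],[2,-1.8,-2],[2.5,-2.2,-2],[2.7,-2.34,-2],[2.7,-2.34,-2],[2.7,-2.34,-2],[2.7,-2.34,-2],[2.7,-2.34,-2]],"roll":[0,0,0,0,0,0,0,0,0,0,0,0],"grip":[1,1,1,1,1,1,1,1,1,1,1,1]}'
python3 - <<'E'
from h import *
f=arm.grab_frame('wrist');s=arm.read_state();cv2.imwrite('pics/w19.png',f)
print(wray(s,324,306,s['tcp_pos'][2]+.0116)-s['tcp_pos'])
go(.5755,.0262,.0204,185.1,s)
E
```

```text
clock: 21.23
tcp_pos: [0.5751, 0.0283, 0.0891]
tool_rot: [179.9, 0.1, -174.8]
ft_force: [-0.3, 0.3, -0.8]
width: 0.403
[-0.00727617 -0.00121576  0.0116    ]
delta [-0.01 -0.05  1.71] roll 0.02 from [0.5749 0.028  0.089 ] [ 1.800e+02  1.000e-01 -1.748e+02] 21.3
```

View pics/w19.png

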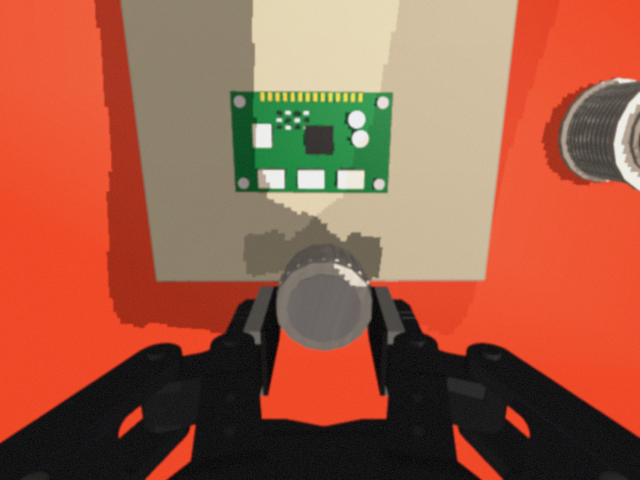

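```bash
python3 -m jog '{"delta_pos":[[0,-0.05,0.7],[0,-0.05,1.3],[0,-0.05,1.6],[0,-0.05,1.65],[0,-0.05,1.69],[0,-0.05,1.72],[0,-0.05,1.74],[0,-0.05,1.74]],"roll":[0,0,0,0,0,0,0,0],"grip":[1,1,1,1,1,1,1,1]}'

```

```text
clock: 21.95
tcp_pos: [0.5749, 0.0242, 0.0204]
tool_rot: [180.0, 0.1, -175.0]
ft_force: [-0.6, -0.5, -0.7]
width: 0.399
```

```bash
python3 -m jog '{"delta_pos":[[0,0,0.03],[0,0,0.06],[0,0,0.06]],"roll":[0,0,0],"grip":[1,1,1]}'

```

```text
clock: 22.2
tcp_pos: [0.5749, 0.0242, 0.0202]
tool_rot: [179.9, 0.1, -175.0]
ft_force: [-4.7, -0.5, 13.0]
width: 0.402
```

```bash
python3 -m jog '{"delta_pos":[[0,0,-0.04],[0,0,-0.04],[0,0,-0.04],[0,0,-0.04],[0,0,-0.5],[0,0,-1.5],[0,0,-2.5],[0,0,-3],[0,0,-3],[0,0,-3]],"roll":[0,0,0,0,0,0,0,0,0,0],"grip":[0,0,0,0,0,0,0,0,0,0]}'
python3 - <<'E'
from h import *
f=arm.grab_frame('wrist');s=arm.read_state();cv2.imwrite('pics/w20.png',f)
go(.640,-.234,.155,185.1,s)
E
```

```text
clock: 23.03
tcp_pos: [0.5751, 0.0241, 0.1385]
tool_rot: [180.0, 0.2, -175.0]
ft_force: [-0.1, 1.2, 0.2]
width: 1.0
delta [-1.09 -6.57 -0.46] roll -0.01 from [0.5736 0.0241 0.1367] [ 180.   -0. -175.] 23.1
```

View pics/w20.png

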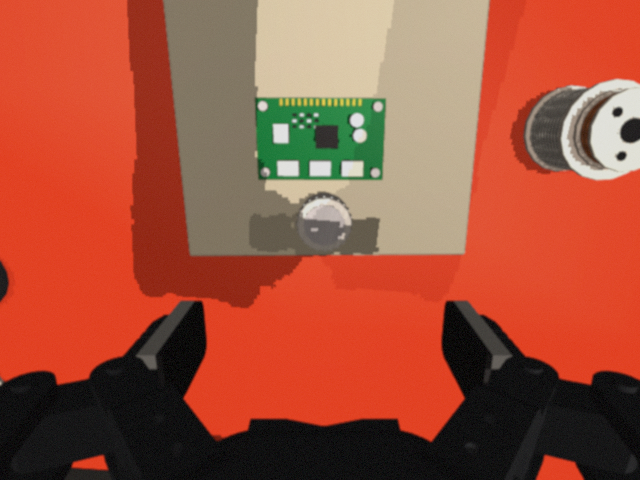

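```bash
python3 -m jog '{"delta_pos":[[-0.1,-0.6,-0.2],[-0.3,-1.4,-0.4],[-0.5,-2.3,-0.5],[-0.6,-3.2,-0.5],[-0.8,-4.1,-0.5],[-0.9,-5,-0.5],[-1,-5.8,-0.5],[-1.1,-6.4,-0.5],[-1.1,-6.57,-0.5],[-1.1,-6.57,-0.5],[-1.1,-6.57,-0.5],[-1.1,-6.57,-0.5]],"roll":[0,0,0,0,0,0,0,0,0,0,0,0],"grip":[0,0,0,0,0,0,0,0,0,0,0,0]}'
python3 - <<'E'
from h import *
f=arm.grab_frame('wrist');s=arm.read_state();cv2.imwrite('pics/w21.png',f)
go(.640,-.234,.012,185.1,s);print(wproj(s,[.64,-.234,.036]),s['joint_positions'])
E
```

```text
clock: 24.08
tcp_pos: [0.6409, -0.2306, 0.1559]
tool_rot: [179.8, -0.1, -174.8]
ft_force: [-0.7, 0.3, 0.1]
width: 0.997
delta [ 0.04 -0.1   3.61] roll 0.02 from [ 0.6412 -0.2305  0.1564] [ 179.8   -0.  -174.8] 24.1
[319.18720485 227.75208536] [  6.62143815  37.02052771  20.74692814  69.93783289 -12.86679331
  75.34216012 122.02356334]
```

View pics/w21.png

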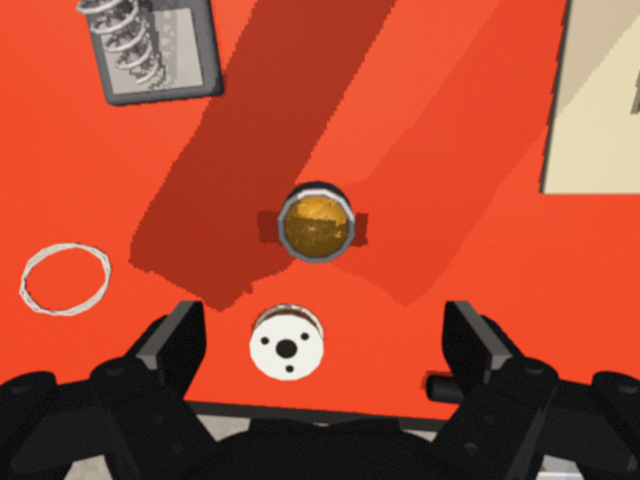

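```bash
python3 -m jog '{"delta_pos":[[0.04,-0.13,1],[0.04,-0.13,2],[0.04,-0.13,2.9],[0.04,-0.13,3.4],[0.04,-0.13,3.58],[0.04,-0.13,3.58],[0.04,-0.13,3.58],[0.04,-0.13,3.58],[0.04,-0.13,3.58],[0.04,-0.13,3.58],[0.04,-0.13,3.58],[0.04,-0.13,3.58],[0.04,-0.13,3.58]],"roll":[0,0,0,0,0,0,0,0,0,0,0,0,0],"grip":[0,0,0,0,0,0,1,1,1,1,1,1,1]}' 40
python3 - <<'E'
from h import *
f=arm.grab_frame('wrist');s=arm.read_state();cv2.imwrite('pics/w22.png',f)
c,t=np.array([.5165,.021]),np.radians(5.2)
R=np.array([[np.cos(t),-np.sin(t)],[np.sin(t),np.cos(t)]]);T=c+R@[0.0,-.178];print(T)
go(*T,.09,185.1,s)
E
```

```text
clock: 25.22
tcp_pos: [0.6422, -0.2393, 0.0173]
tool_rot: [-179.9, 0.3, -174.9]
ft_force: [0.1, 1.2, 7.2]
width: 0.611
[ 0.5326326  -0.15626742]
delta [ 2.53  2.31 -1.83] roll -0.01 from [ 0.6422 -0.2393  0.0173] [-179.9    0.3 -174.9] 25.3
```

View pics/w22.png

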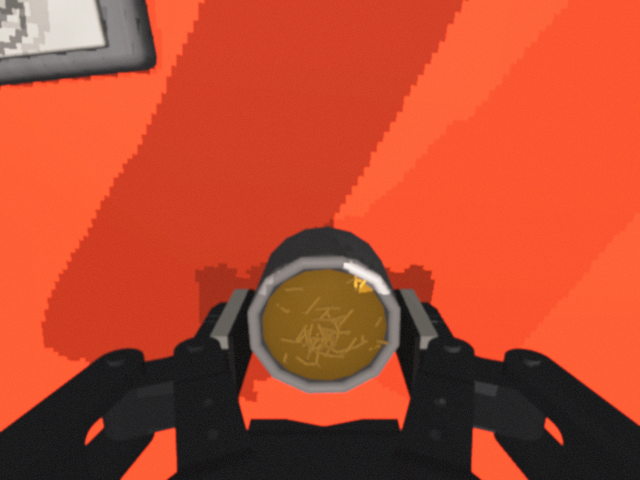

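```bash
python3 -m jog '{"delta_pos":[[0,0,-0.6],[0,0,-1.4],[0.1,0.3,-1.8],[0.6,0.9,-1.8],[1.2,1.5,-1.8],[1.8,2,-1.8],[2.3,2.3,-1.8],[2.5,2.31,-1.8],[2.5,2.31,-1.8],[2.5,2.31,-1.8],[2.5,2.31,-1.8],[2.5,2.31,-1.8]],"roll":[0,0,0,0,0,0,0,0,0,0,0,0],"grip":[1,1,1,1,1,1,1,1,1,1,1,1]}'
python3 - <<'E'
from h import *
f=arm.grab_frame('wrist');s=arm.read_state();cv2.imwrite('pics/w23.png',f)
go(.5355,-.1563,.0163,185.1,s)
E
```

```text
clock: 26.27
tcp_pos: [0.5334, -0.157, 0.0862]
tool_rot: [-179.9, 0.1, -175.0]
ft_force: [-0.2, 0.3, -1.7]
width: 0.613
delta [-0.06  0.01  1.74] roll -0.02 from [ 0.5332 -0.1568  0.086 ] [-1.799e+02  1.000e-01 -1.750e+02] 26.3
```

View pics/w23.png

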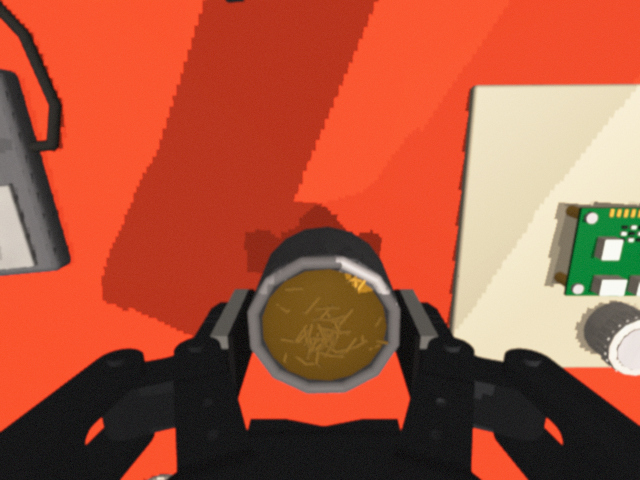

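Clear of stand and cord; the pot hangs between tile and stand, so I lower it.

```bash
python3 -m jog '{"delta_pos":[[0,0,0.7],[0,0,1.3],[0,0,1.6],[0,0,1.68],[0,0,1.72],[0,0,1.75],[0,0,1.77],[0,0,1.77]],"roll":[0,0,0,0,0,0,0,0],"grip":[1,1,1,1,1,1,1,1]}'

```

```text
clock: 26.98
tcp_pos: [0.5304, -0.1556, 0.0172]
tool_rot: [179.8, -0.2, -175.0]
ft_force: [-8.5, 2.4, 14.4]
width: 0.607
```

```bash
python3 -m jog '{"delta_pos":[[0,0,-0.03],[0,0,-0.03],[0,0,-0.03],[0,0,-0.03],[0,0,-0.5],[0,0,-1.5],[0,0,-2.5],[0,0,-3.4],[0,0,-3.4],[0,0,-3.4]],"roll":[0,0,0,0,0,0,0,0,0,0],"grip":[0,0,0,0,0,0,0,0,0,0]}'
python3 - <<'E'
from h import *
f=arm.grab_frame('wrist');s=arm.read_state();cv2.imwrite('pics/w24.png',f)
cv2.imwrite('pics/s24.png',arm.grab_frame('scene'));cv2.imwrite('pics/t24.png',arm.grab_frame('top'))
go(.40,.25,.25,185.1,s)
E
```

```text
clock: 27.82
tcp_pos: [0.5343, -0.1567, 0.1538]
tool_rot: [-179.9, 0.4, -175.0]
ft_force: [-0.1, 0.9, -1.5]
width: 1.0
delta [ 2.4  10.4  -2.47] roll -0.01 from [ 0.5325 -0.156   0.1516] [-1.80e+02  1.00e-01 -1.75e+02] 27.9
```

View pics/w24.png

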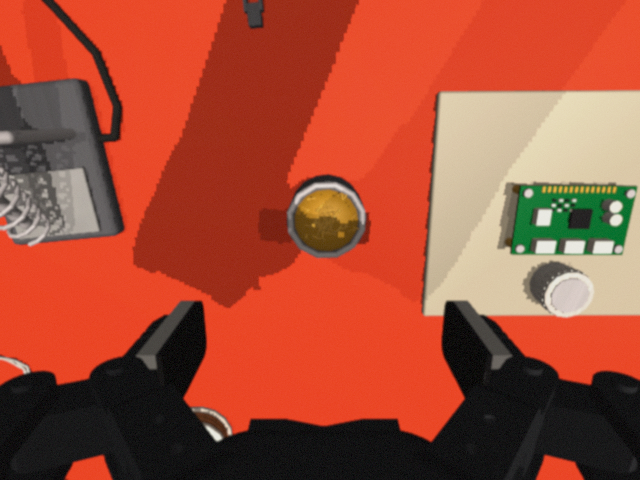

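View pics/s24.png

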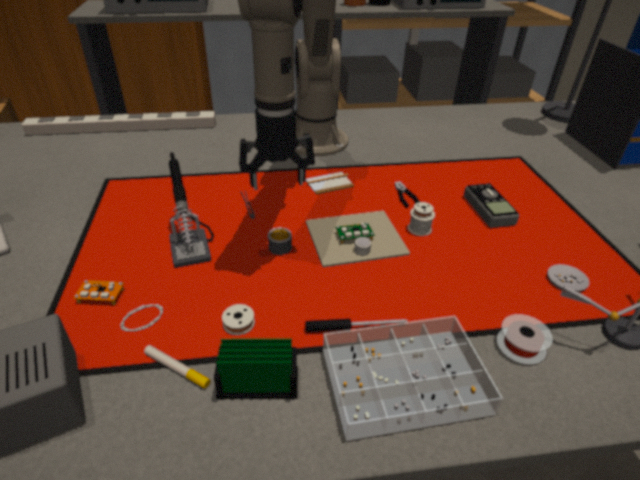

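View pics/t24.png

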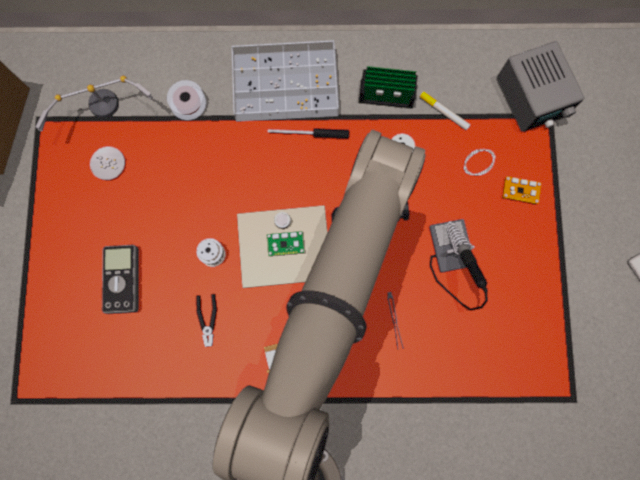

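```bash
python3 -m jog '{"delta_pos":[[0,0,-0.8],[0,0,-1.6],[0,0,-2.4],[0,1,-2.4],[-0.5,2,-2.4],[-1,3,-2.4],[-1.5,4,-2.4],[-2,5,-2.4],[-2,6,-2.4],[-2,7,-2.4],[-2,8,-2.4],[-2,9,-2.4],[-2,10,-2.4],[-2,10.4,-2.4],[-2,10.4,-2.4],[-2,10.4,-2.4]],"roll":[0,0,0,0,0,0,0,0,0,0,0,0,0,0,0,0],"grip":[0,0,0,0,0,0,0,0,0,0,0,0,0,0,0,0]}'
python3 - <<'E'
from h import *
t=arm.grab_frame('top');cv2.imwrite('pics/t25.png',t);s=arm.grab_frame('scene')
cv2.imwrite('pics/c25.png',cv2.resize(t[195:295,190:420],None,fx=3.45,fy=3.45,interpolation=cv2.INTER_CUBIC))
cv2.imwrite('pics/c26.png',cv2.resize(s[190:270,240:460],None,fx=3.6,fy=3.6,interpolation=cv2.INTER_CUBIC))
E
```

```text
clock: 29.3
tcp_pos: [0.5736, 0.2672, 0.2442]
tool_rot: [-179.9, -0.3, -174.7]
ft_force: [0.7, -0.6, 0.3]
width: 1.0
```

View pics/c25.png

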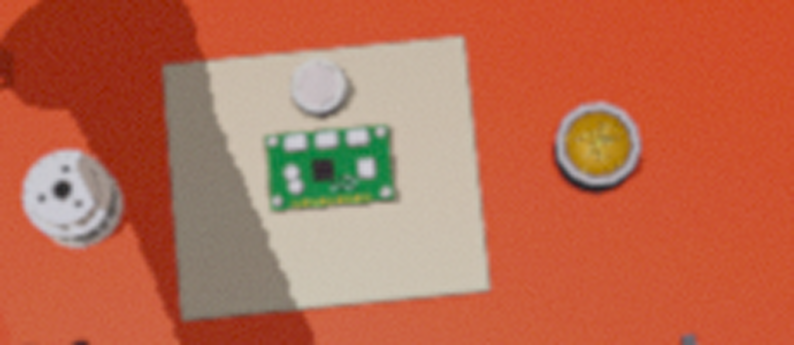

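View pics/c26.png

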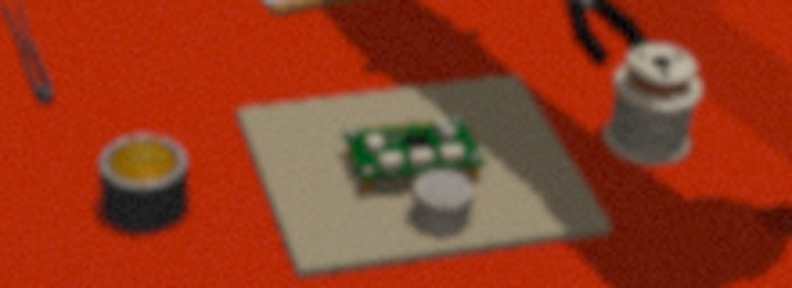

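```bash
python3 - <<'E'
from h import *
k=lambda x,y:((x+.5)/3.45-.5+190,(y+.5)/3.45-.5+195)
j=lambda x,y:((x+.5)/3.6-.5+240,(y+.5)/3.6-.5+190)
c,t=np.array([.5165,.021]),np.radians(5.2)
R=np.array([[np.cos(t),-np.sin(t)],[np.sin(t),np.cos(t)]])
for n,cam,f,p,z in(('board','top',k,(331,168),.0244),('tin','top',k,(320,86),.032),('pot','top',k,(598,144),.036),('braid','top',k,(62,189),.062),
 ('pot','scene',j,(145,160),.036),('tin','scene',j,(443,191),.032),('board','scene',j,(414,152),.0244),('braid','scene',j,(663,64),.062)):
    w=ray(cam,*f(*p),z);print(n,cam,(R.T@(w[:2]-c)*1000).round(1))
# reel top flange from top image earlier: tile frame (-3.5,161.2)
E
```

```text
board top [ 1.6 -5.4]
tin top [54.4 -3.1]
pot top [  -1.2 -177.1]
braid top [ -3.2 161.7]
pot scene [  -5.6 -174.8]
tin scene [57.2 -2.6]
board scene [ 6.2 -4.6]
braid scene [ -3.6 162.9]
```

```bash
python3 -c "
from bench import arm
print(arm.read_state()['joint_velocities'].round(3),arm.job_done())"
```

```text
the job is handed in; nothing more can be done
[ 1.126 -0.831  0.932 -0.264 -0.197  0.07  -0.072] None
```

The bench is laid out as asked and the job is handed in at about 29 s on the robot's clock. No verdict was reported. The stand is on the robot's right, so the pot went right of the tile and the solder reel left.

These are the last camera positions in the tile frame, in mm. The solder reel's position dates from just before the braid reel went on; the rest are from after the last placement.

| Item | Measured x, y (top camera) | Allowed |
|---|---|---|
| Board | 2, −5 | ±15, ±15 |
| Flux tin | 54, −3 | x 40 to 72, y ±20 |
| Cleaner pot | −1, −177 | x −50 to 30, y −250 to −140 |
| Solder reel | −3, 161 | x ±30, y 131 to 195 |
| Braid reel on the solder reel | centres about 0.5 mm apart | within 12 |

- **Other checks:** Everything looks upright in the last pictures, and the gripper is open and well clear of everything. I steered clear of the iron and its stand. The tweezers and cutters look to be where they lay, though I did not measure them.
- **Disagreements:** The scene camera differed from the top camera by up to about 5 mm in x. The wrist camera also read about 5 mm nearer the robot than the top camera. All of this is inside the tolerances.
- **At hand-in:** The arm was still settling slightly, at about 1 degree/s or less.

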